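# Lift a soft roasted garlic bulb with spring tongs

## Task

The roasted garlic bulb on the round cork mat is hot and soft: pick up the spring tongs, close their jaws gently on both sides of the bulb while it stands on the mat (never squeezing it with more than about 10 N), and lift it so that the whole bulb is at least 12 cm above the worktop. Nothing but the tongs may touch the bulb, and the other things on the worktop stay where they are. Finish while still holding: the program ends with the gripper keeping the tongs closed on the raised bulb, held still.

Things in the scene. Friction and masses are not known exactly. Their poses are not given: they have to be found in the camera images.
- garlic: the roasted garlic bulb: pale, roundish, 48 x 50 mm across and 51 mm high with a pointed top, about 25 g, standing loose near the middle of the cork mat; widest somewhat below its middle; origin at the centre of its underside, z up
- garlic_mid (a point): centre of the garlic bulb, 25.5 mm above its underside
- mat: round cork mat, diameter 110 mm, 12 mm thick, fixed to the worktop; origin at the centre of its underside (on the worktop)
- tongs: bow-hinged steel spring tongs with two black grips, about 0.1 kg, 218 mm long, 30 mm high, lying flat, sprung open. Origin: midway between the open jaws, at the underside (worktop level while lying). Own +x: the way the jaws point; own y: the way the arms open and close; z up. Hinge drum (diameter 26 mm) at own x = -185 mm. Both arms turn about it; y = 0 is their middle line
- tongs_grip (a point): middle between the two black grips (own x = -95 mm, 18 mm above the underside); axes as tongs. Grips: 44 mm long in x, 3 to 33 mm above the underside, 59 mm over their outsides when open. Squeezed a few mm, to 54 mm, the tongs sit firmly in the fingers and the jaws stay wide open. About 44 mm when the jaws meet the bulb; the arms stop at 32 mm
- tongs_mouth (a point): middle between the open jaws, 15 mm above the tongs' underside; axes as tongs. The gap between the open jaws is 80 mm; it shrinks twice as much as the grips come together. The spring needs 5 N at each grip to start closing, 8 N when the jaws meet the bulb; half of the squeeze beyond that reaches the jaws (18 N at the fingers: about 5 N on the bulb)
- left_jaw: the tongs' jaw on own +y: an upright steel plate, 40 mm long (own x = -20 to +20 mm of the tongs), 30 mm high (0 to 30 mm above their underside), 3 mm thick; origin at the plate's middle; axes as tongs
- right_jaw: the like jaw on own -y; origin at the plate's middle; axes as tongs while open
- salt_mid (a point): middle of the salt shaker, 44 mm diameter, 90 mm high, a bystander
- mill_mid (a point): middle of the wooden pepper mill, 58 mm diameter, 150 mm high, a bystander
- tin_mid (a point): middle of the food tin, 75 mm diameter, 110 mm high, a bystander
- mug_mid (a point): middle of the two-tone mug, 78 mm diameter, 101 mm high, a bystander
Things that resemble listed ones, but are neither listed nor needed, are in the scene too. Leave any blue look-alike of the garlic alone.

How it is judged:
By the outcome, as a careful person would: the job done as asked, in the order asked, and still so for the second after the job is handed in, while the arm keeps its last pose, push and grip.
It also fails if it takes over 50 s, if anything falls off the work surface, if the arm or the gripper's body presses on something with over 40 N, if the wrist force passes 120 N, or if a joint passes its speed limit or range.

## Robot

A 6-joint arm with a two-finger parallel gripper is mounted at the origin on a cart in front of the work surface, level with it; the furniture and walls round the work are solid. World frame = base frame: x ahead of the robot, y to its left, z up, the work surface at z = 0. Lengths are in m, angles in rad, forces in N, time in s.
With the tool pointing down it reaches from about 0.3 to 0.875 m from the base axis. Payload 6.4 kg.
Tool frame: the origin (TCP) lies midway between the tips of the shut fingers; the grasp point (between the pads) lies 19 mm behind it (ctrl.pinch_z is the distance from the TCP to the grasp point, in m); z points along the fingers, y is the line along which they close (so a half turn about z gives the same grasp; the last joint's range is limited). The gripper opens to 85 mm and grips with 20 to 120 N. Pads are 22 mm wide; open, the fingers measure 114 mm over their backs; the gripper's body (76 mm by 85 mm) begins 54 mm behind the grasp point. The pads swing forward as they close: fully open they stand 13 mm farther back than shut.
Start: joints at [-1.458, 0.181, 1.607, -0, 1.354, -0.206], TCP at [0.18, -0.546, 0.231] pointing down, gripper open.
Joint ranges: [-2.99, 2.99], [-0.89, 2.07], [0.3, 2.58], [-1.14, 4.28], [0, 2.63], [-3.12, 3.12]. Speed limits (rad/s): [2.57, 2.57, 3.01, 3.14, 3.14, 3.14].

## Interface

Orientations are given as a unit quaternion [w, x, y, z].
In Python, from bench import ctrl gives the robot as it stands.
- The arm moves only by the tool apply_moves, never from a script. Its argument "moves" is a list of rows, each an object with "jaw": the opening, from 0 (shut) to 1 (fully open); "offset": the shift along the tool's x, y, z in mm, a list of three; "rot": the turn, a rotation vector about the tool's x, y, z in degrees, a list of three. In form: [{"jaw": jaw, "offset": [dx, dy, dz], "rot": [ax, ay, az]}, ...]. A call has exactly 5 rows; each row shifts and turns the commanded pose from where the row before left it, along the tool's axes as they then stand; what a row does not reach is not made up. A row lasts 1/8 s, in which the tool goes at most 62.5 mm and 10.7 degrees, less where a joint would pass 70% of its speed; a pose out of reach is approached as far as the arm can. A call is refused whole if a number of a shift passes 62.5 or a number of a turn 10.7, either way. A call with a gripper value outside its range is refused whole. The fingers move at their own pace and stop on an object; the grip force is fixed at half the most. Time passes only in rows, so rows that do not move let the fingers close, or fill a call up. It gives the time, the measured TCP pose, the force, the opening and the grip force at its end, in the units of the state.
- ctrl.get_obs(): the state, without advancing time (a new reading comes with each control period).
- ctrl.camera(name): name is "scene" or "top"; returns (picture, depth): 400x640x3 uint8, red, green, blue; 400x640 float32, m along the optical axis (not along the pixel's ray), 0 where there is no reading.
- ctrl.camera_params(name): a dict with "K" (3x3 intrinsics, pixels), "dist" ([k1, k2, p1, p2, k3] as OpenCV has them; the pictures are not rectified), "cam_to_world" (4x4, takes a point from camera to world coordinates). Camera axes: x right, y down, z forward; pixel columns grow to the right and rows downward; lengths in m; the calibration is good to about 2 mm. A picture is of the moment at which its call begins. camera_params takes no time and is no camera call.
- ctrl.hand_in(): hands the job in; it is judged then, once.
Trained networks look in the newest picture that a camera, given by its name, has taken for a name from the list of things; names that differ only in an ending like _2 or _b are one class to them, and where a whole thing is asked for, a point or a joint stands for the part that bears it (a point fixed in the world has none). Each returns a list of dicts, best first, with "score" (0 to 1); they miss things now and then, are a little off and sometimes report something else, mostly with a low value. They report only what shows in the picture. A call takes as long as a camera call. They do not tell look-alikes from the thing itself.
- ctrl.outline_of(camera, target): "region" (400x640 bool, what is visible of it) and "position" ([column, row] in pixels, amid what is visible of it).
The state is a dict: "time_s": time; "q": joint angles; "dq": joint speeds; "joint_efforts": joint torques, N m; "eef_pos": TCP position; "eef_rot": TCP orientation; "wrist_force": force on the tool from outside, world axes, zero at the start; "torque": the same for the moment, N m; "opening": opening from 0.0 (shut) to 1.0 (fully open); "grasp_force": force on a finger pad.
Only numpy, scipy, OpenCV 4.12 (cv2) and the standard library are available. Lean on these libraries where they do the work, as an engineer would, in place of code of your own. Each camera call takes 0.05 s, during which the arm holds its last target. There are 200 camera calls.

## Working session

There is one attempt and no reset: what is moved stays moved. The work goes in short steps, Python scripts to look and compute and a tool call to move; the robot and the scene stay as the last step left them, time stands still between calls to the robot, and variables do not carry over. Pictures are saved under pics/ and viewed, at most 10 in all, crops included, and the job is handed in when it is done.

Besides the shell and the picture viewer there is one more tool, called after "Call:" by a JSON object that holds its "api" and its "payload". apply_moves: Moves the arm, as the interface text tells. Its arguments: {"type":"object","properties":{"moves":{"type":"array"}},"required":["moves"]}

```bash
ls; mkdir -p pics
cat > h.py <<'E'
import numpy as np, cv2
from bench import ctrl
def save(cam,name):
    p,d=ctrl.camera(cam); cv2.imwrite('pics/'+name,p[:,:,::-1]); return p,d
def cloud(cam,d,mask):
    P=ctrl.camera_params(cam); v,u=np.nonzero(mask&(d>0))
    n=cv2.undistortPoints(np.stack([u,v],1).astype(np.float64)[:,None],np.array(P['K']),np.array(P['dist']))[:,0]
    z=d[v,u]; c=np.c_[n*z[:,None],z]; T=np.array(P['cam_to_world'])
    return c@T[:3,:3].T+T[:3,3],u,v
E
python3 - <<'E'
from h import *
D={}
for c in('scene','top'):
    p,D[c]=save(c,c+'1.png')
    for t in('garlic','mat','tongs','left_jaw','right_jaw','salt_mid','mill_mid','tin_mid','mug_mid'):
        for r in ctrl.outline_of(c,t)[:3]:
            w,u,v=cloud(c,D[c],r['region'])
            if len(w): print(c,t,round(r['score'],2),np.round(r['position']),len(w),'med',np.median(w,0).round(3),'min',np.percentile(w,2,axis=0).round(3),'max',np.percentile(w,98,axis=0).round(3))
print(ctrl.get_obs())
E
```

```text
pics
scene garlic 0.74 [310. 218.] 263 med [ 0.552 -0.002  0.031] min [ 0.533 -0.023  0.011] max [0.577 0.009 0.046]
scene garlic 0.63 [271. 243.] 183 med [0.603 0.098 0.017] min [0.582 0.081 0.   ] max [0.626 0.101 0.031]
scene garlic 0.55 [327. 187.] 247 med [ 0.574 -0.143  0.041] min [ 0.555 -0.17   0.011] max [ 0.612 -0.133  0.056]
scene mat 0.78 [323. 194.] 641 med [ 0.577 -0.128  0.012] min [ 0.532 -0.179  0.004] max [ 0.632 -0.093  0.015]
scene tongs 0.64 [308. 268.] 1354 med [0.492 0.11  0.02 ] min [ 0.404  0.096 -0.   ] max [0.614 0.184 0.034]
scene left_jaw 0.65 [259. 263.] 152 med [0.589 0.181 0.021] min [0.574 0.176 0.006] max [0.61  0.186 0.032]
scene right_jaw 0.7 [271. 245.] 162 med [0.603 0.098 0.018] min [0.584 0.072 0.002] max [0.625 0.101 0.031]
scene salt_mid 0.76 [265. 203.] 475 med [0.667 0.011 0.049] min [ 0.655 -0.007  0.007] max [0.688 0.018 0.089]
scene salt_mid 0.17 [328. 186.] 265 med [ 0.574 -0.145  0.04 ] min [ 0.555 -0.23   0.001] max [ 0.605 -0.133  0.057]
scene mill_mid 0.86 [306. 154.] 836 med [ 0.677 -0.222  0.071] min [ 0.659 -0.25   0.005] max [ 0
[... 1780 characters left out ...]
0.327  0.102]
{'time_s': 1.0, 'q': array([-1.45827655e+00,  1.80796670e-01,  1.60700709e+00,  2.89733874e-05,
        1.35382192e+00, -2.06296140e-01]), 'dq': array([ 0.00146674,  0.00049127, -0.00010605, -0.00022053, -0.00140141,
       -0.00036013]), 'joint_efforts': array([ 8.31626894e-04, -4.44848907e+01, -3.51686525e+01, -3.33513287e-05,
        8.66834271e-04, -2.75712841e-05]), 'eef_pos': array([ 0.1802575, -0.5460209,  0.2312869]), 'eef_rot': array([-1.58336780e-05,  9.87321928e-01,  1.58730620e-01,  1.49054986e-05]), 'wrist_force': array([0.27289882, 0.00916761, 0.65000076]), 'torque': array([ 0.03340266, -0.02131115, -0.0048851 ]), 'grasp_force': 0.0, 'opening': 0.9999107004745206}
```

Run:
```python
from h import *
a=cv2.imread('pics/top1.png')[120:300,150:500]; b=cv2.imread('pics/scene1.png')[110:310,170:450]
cv2.imwrite('pics/a.png',np.vstack([cv2.resize(a,(600,300),interpolation=cv2.INTER_CUBIC),cv2.resize(b[:,:],(600,300),interpolation=cv2.INTER_CUBIC)]))
```

```text
(no output)
```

View pics/a.png

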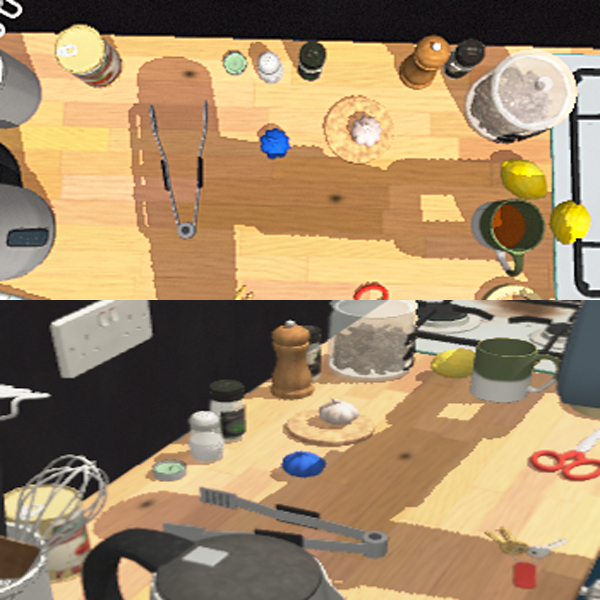

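The top view shows the tongs with the hinge at about (258,258) px and the jaws at about (239,182) and (271,182), pointing +x. The white garlic is on the mat at about (363,197), with a blue look-alike at (310,205). Next I'll measure the poses.

Run:
```python
from h import *
from scipy.optimize import least_squares
W={}
for c in('scene','top'):
    p,d=ctrl.camera(c); w,u,v=cloud(c,d,d>0); W[c]=w; col=p[v,u].astype(int)
    # garlic
    m=(abs(w[:,0]-.58)<.05)&(abs(w[:,1]+.15)<.05)&(w[:,2]>.022)&(w[:,2]<.045)
    g=w[m]; f=least_squares(lambda q:np.hypot(*(g[:,:2]-q).T)-.0245,[.585,-.155],loss='soft_l1',f_scale=.002)
    k=(abs(w[:,0]-.58)<.05)&(abs(w[:,1]+.15)<.05)&(w[:,2]>.056); print(c,'garlic',f.x.round(4),m.sum(),'top pts',w[k].mean(0).round(4),w[k][:,2].max())
    m=(w[:,0]>.38)&(w[:,0]<.63)&(w[:,1]>.08)&(w[:,1]<.2)&(w[:,2]>.012)&(w[:,2]<.045); t=w[m]
    hd=t[t[:,0]<.435]; 
    for a in np.arange(.39,.63,.02):
        s=t[(t[:,0]>=a)&(t[:,0]<a+.02)]
        if len(s):
            L=s[s[:,1]>.139];R=s[s[:,1]<=.139]
            print(round(a,2),len(s),[ (q[:,1].min().round(4),np.median(q[:,1]).round(4),q[:,1].max().round(4)) for q in(L,R) if len(q)],s[:,2].max().round(3))
    print('x range',t[:,0].min(),t[:,0].max())
    dk=t[col[m].max(1)<45]; print('dark',len(dk), [ (q[:,:2].min(0).round(4),q[:,:2].max(0).round(4)) for q in (dk[dk[:,1]>.139],dk[dk[:,1]<=.139]) if len(q)])
print(ctrl.pinch_z, ctrl.get_obs()['time_s'])
```

```text
scene garlic [ 0.5794 -0.1599] 139 top pts [ 0.5797 -0.151   0.0591] 0.06450292395180779
0.39 66 [(np.float64(0.1083), np.float64(0.1234), np.float64(0.1313))] 0.032
0.41 115 [(np.float64(0.1059), np.float64(0.1285), np.float64(0.1367))] 0.033
0.43 95 [(np.float64(0.1391), np.float64(0.1402), np.float64(0.1426)), (np.float64(0.1024), np.float64(0.1084), np.float64(0.1389))] 0.028
0.45 102 [(np.float64(0.1392), np.float64(0.1429), np.float64(0.148)), (np.float64(0.1016), np.float64(0.1051), np.float64(0.1388))] 0.027
0.47 128 [(np.float64(0.1451), np.float64(0.1518), np.float64(0.1574)), (np.float64(0.0999), np.float64(0.1037), np.float64(0.1077))] 0.036
0.49 118 [(np.float64(0.1518), np.float64(0.1569), np.float64(0.1619)), (np.float64(0.099), np.float64(0.1036), np.float64(0.1077))] 0.036
0.51 99 [(np.float64(0.1536), np.float64(0.1596), np.float64(0.1632)), (np.float64(0.0979), np.float64(0.1044), np.float64(0.1088))] 0.034
0.53 57 [(np.float64(0.1589), np.float64(0.1646), np.float64(0.1697)), (np.float64(0.0988), np.float64(0.1031), np.float64(0.1064))] 0.027
0.55 73 [(np.float64(
[... 1718 characters left out ...]
.166), np.float64(0.1692), np.float64(0.1741)), (np.float64(0.0956), np.float64(0.0978), np.float64(0.1003))] 0.028
0.57 31 [(np.float64(0.1731), np.float64(0.1747), np.float64(0.1762)), (np.float64(0.0937), np.float64(0.0947), np.float64(0.0961))] 0.036
0.59 34 [(np.float64(0.1767), np.float64(0.179), np.float64(0.1829)), (np.float64(0.0942), np.float64(0.0957), np.float64(0.0966))] 0.034
0.61 13 [(np.float64(0.1808), np.float64(0.1809), np.float64(0.182)), (np.float64(0.0947), np.float64(0.0961), np.float64(0.0973))] 0.035
x range 0.4035660752967943 0.6228145945315712
dark 52 [(array([0.4784, 0.1481]), array([0.5233, 0.1589])), (array([0.4826, 0.0963]), array([0.5301, 0.1007]))]
0.0187 1.1
```

Call:
{"api": "apply_moves", "payload": {"moves": [{"jaw":1,"offset":[0,0,0],"rot":[0,0,5.9]},{"jaw":1,"offset":[0,0,0],"rot":[0,0,5.9]},{"jaw":1,"offset":[30.6,-48.7,0],"rot":[0,0,0]},{"jaw":1,"offset":[30.6,-48.7,0],"rot":[0,0,0]},{"jaw":1,"offset":[30.6,-48.7,0],"rot":[0,0,0]}]}}

```text
time_s: 1.72
eef_pos: [0.2555, -0.389, 0.2312]
eef_rot: [0.0, 0.998, 0.056, 0.0]
wrist_force: [1.8, -0.6, 0.6]
opening: 1.001
grasp_force: 0.0
```

Call:
{"api": "apply_moves", "payload": {"moves": [{"jaw":1,"offset":[30.6,-48.7,0],"rot":[0,0,0]},{"jaw":1,"offset":[30.6,-48.7,0],"rot":[0,0,0]},{"jaw":1,"offset":[30.6,-48.7,0],"rot":[0,0,0]},{"jaw":1,"offset":[30.6,-48.7,0],"rot":[0,0,0]},{"jaw":1,"offset":[30.6,-48.7,0],"rot":[0,0,0]}]}}

```text
time_s: 2.35
eef_pos: [0.3802, -0.1297, 0.2317]
eef_rot: [0.0, 0.998, 0.056, 0.001]
wrist_force: [1.2, -0.9, 1.4]
opening: 0.997
grasp_force: 0.0
```

Call:
{"api": "apply_moves", "payload": {"moves": [{"jaw":1,"offset":[30.6,-48.7,0],"rot":[0,0,0]},{"jaw":1,"offset":[30.6,-48.7,0],"rot":[0,0,0]},{"jaw":1,"offset":[30.6,-48.7,0],"rot":[0,0,0]},{"jaw":1,"offset":[30.6,-48.7,0],"rot":[0,0,0]},{"jaw":1,"offset":[30.6,-48.7,0],"rot":[0,0,0]}]}}

```text
time_s: 2.98
eef_pos: [0.505, 0.1298, 0.2316]
eef_rot: [0.0, 0.998, 0.057, 0.0]
wrist_force: [0.4, -1.1, 0.9]
opening: 0.997
grasp_force: 0.0
```

```bash
cat >> h.py <<'E'
from scipy.spatial.transform import Rotation as Ro
def rem(tgt=None,yaw=None):
    o=ctrl.get_obs(); q=o['eef_rot']; R=Ro.from_quat([q[1],q[2],q[3],q[0]]).as_matrix()
    print('t',o['time_s'],'pos',o['eef_pos'].round(4),'yaw',np.degrees(np.arctan2(R[1,0],R[0,0])).round(2),'tilt',R[:,2].round(3),'F',o['wrist_force'].round(1),'open',round(o['opening'],4),'gf',round(o['grasp_force'],1),'q',o['q'].round(2))
    if tgt is not None: print('tool offset mm',(R.T@(np.array(tgt)-o['eef_pos'])*1e3).round(1))
E
python3 - <<'E'
from h import *
rem([.504,.1285,.10])
p,d=save('top','b0.png')
p2,d=save('scene','b1.png')
cv2.imwrite('pics/b.png',np.vstack([cv2.resize(p[120:300,150:500],(600,300),interpolation=cv2.INTER_CUBIC),cv2.resize(p2[110:310,170:450],(600,300),interpolation=cv2.INTER_CUBIC)])[:,:,::-1])
E
```

```text
t 2.975 pos [0.505  0.1298 0.2316] yaw 6.48 tilt [ 0.001 -0.    -1.   ] F [ 0.4 -1.1  0.9] open 0.9969 gf 0.0 q [ 0.02  0.06  1.74 -0.    1.34  1.48]
tool offset mm [ -1.2   1.2 131.6]
```

View pics/b.png

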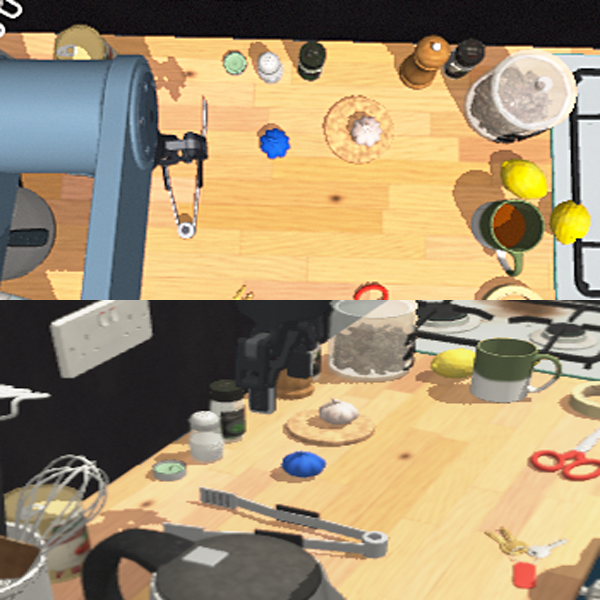

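The gripper hangs above the tongs' grips, and the tongs and garlic haven't moved. I'll descend partway and check the alignment there.

Call:
{"api": "apply_moves", "payload": {"moves": [{"jaw":1,"offset":[-1,1,45],"rot":[0,0,0]},{"jaw":1,"offset":[0,0,45],"rot":[0,0,0]},{"jaw":1,"offset":[0,0,45],"rot":[0,0,0]},{"jaw":1,"offset":[0,0,40],"rot":[0,0,0]},{"jaw":1,"offset":[0,0,10],"rot":[0,0,0]}]}}

```text
time_s: 3.7
eef_pos: [0.501, 0.1262, 0.0439]
eef_rot: [-0.0, 0.998, 0.056, -0.003]
wrist_force: [-0.4, 0.3, 0.8]
opening: 1.005
grasp_force: 0.0
```

Run:
```python
from h import *
rem([.504,.1285,-.003])
p,d=save('scene','c1.png')
q,d2=save('top','c0.png')
cv2.imwrite('pics/c.png',np.hstack([cv2.resize(p[190:310,210:370],(480,360),interpolation=cv2.INTER_CUBIC),cv2.resize(q[140:290,200:325],(300,360),interpolation=cv2.INTER_CUBIC)])[:,:,::-1])
```

```text
t 3.7 pos [0.501  0.1262 0.0439] yaw 6.44 tilt [-0.005 -0.    -1.   ] F [-0.4  0.3  0.8] open 1.0047 gf 0.0 q [ 0.02  0.31  1.88 -0.    0.96  1.48]
tool offset mm [ 3.5 -2.  46.9]
```

View pics/c.png

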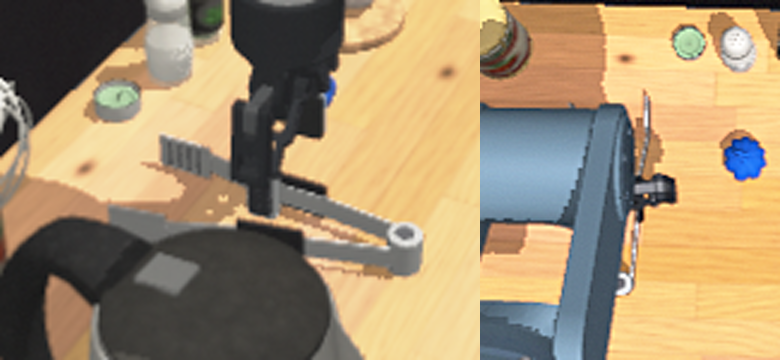

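The scene view shows the fingers low over the grips, with the tongs still lying as before. I'll check finger against grip positions in the same depth frame.

Run:
```python
from h import *
for c in('scene','top'):
    p,d=ctrl.camera(c); w,u,v=cloud(c,d,d>0)
    m=(abs(w[:,0]-.502)<.04)&(abs(w[:,1]-.128)<.08)&(w[:,2]>.05)&(w[:,2]<.085)
    f=w[m]
    for s in (f[f[:,1]>.128],f[f[:,1]<=.128]):
        if len(s): print(c,len(s),np.percentile(s,[1,10,50,90,99],axis=0).round(4).tolist())
```

```text
scene 85 [[0.4865, 0.1682, 0.0602], [0.4871, 0.1714, 0.0647], [0.4921, 0.1785, 0.0747], [0.5027, 0.1821, 0.0818], [0.5086, 0.1834, 0.0846]]
scene 81 [[0.4965, 0.0768, 0.0585], [0.4977, 0.0802, 0.0615], [0.505, 0.0829, 0.0723], [0.5125, 0.0852, 0.0817], [0.5157, 0.0861, 0.0841]]
top 3 [[0.499, 0.0711, 0.0654], [0.499, 0.0721, 0.066], [0.4992, 0.0766, 0.0687], [0.5028, 0.079, 0.0739], [0.5036, 0.0795, 0.0751]]
```

Call:
{"api": "apply_moves", "payload": {"moves": [{"jaw":1,"offset":[3,-2,15],"rot":[0,0,0]},{"jaw":1,"offset":[0,0,14],"rot":[0,0,0]},{"jaw":1,"offset":[0,0,12],"rot":[0,0,0]},{"jaw":1,"offset":[0,0,5],"rot":[0,0,0]},{"jaw":1,"offset":[0,0,0],"rot":[0,0,0]}]}}

```text
time_s: 4.53
eef_pos: [0.5056, 0.129, -0.0003]
eef_rot: [-0.0, 0.998, 0.056, -0.001]
wrist_force: [-0.0, -0.2, -0.2]
opening: 1.005
grasp_force: 0.0
```

```bash
python3 -c "
from h import *
rem([.504,.1285,-.003])"
```

```text
t 4.525 pos [ 5.056e-01  1.290e-01 -3.000e-04] yaw 6.46 tilt [-0.001  0.    -1.   ] F [-0.  -0.2 -0.2] open 1.0052 gf 0.0 q [0.02 0.4  1.87 0.   0.87 1.48]
tool offset mm [-1.7  0.4  2.7]
```

Call:
{"api": "apply_moves", "payload": {"moves": [{"jaw":0.85,"offset":[-1.5,0.5,3],"rot":[0,0,0]},{"jaw":0.72,"offset":[0,0,0],"rot":[0,0,0]},{"jaw":0.69,"offset":[0,0,0],"rot":[0,0,0]},{"jaw":0.67,"offset":[0,0,0],"rot":[0,0,0]},{"jaw":0.65,"offset":[0,0,0],"rot":[0,0,0]}]}}

```text
time_s: 5.15
eef_pos: [0.5057, 0.1285, -0.0016]
eef_rot: [0.0, 0.998, 0.057, 0.001]
wrist_force: [-1.6, -0.0, 7.0]
opening: 0.654
grasp_force: 7.9
```

Call:
{"api": "apply_moves", "payload": {"moves": [{"jaw":0.645,"offset":[0,0,0],"rot":[0,0,0]},{"jaw":0.64,"offset":[0,0,0],"rot":[0,0,0]},{"jaw":0.64,"offset":[0,0,0],"rot":[0,0,0]},{"jaw":0.64,"offset":[0,0,0],"rot":[0,0,0]},{"jaw":0.64,"offset":[0,0,0],"rot":[0,0,0]}]}}

```text
time_s: 5.78
eef_pos: [0.5058, 0.1285, -0.0014]
eef_rot: [0.0, 0.998, 0.057, 0.001]
wrist_force: [-1.6, 1.3, 7.6]
opening: 0.641
grasp_force: 8.4
```

Call:
{"api": "apply_moves", "payload": {"moves": [{"jaw":0.64,"offset":[0,0,-10],"rot":[0,0,0]},{"jaw":0.64,"offset":[0,0,-20],"rot":[0,0,0]},{"jaw":0.64,"offset":[0,0,-30],"rot":[0,0,0]},{"jaw":0.64,"offset":[0,0,-30],"rot":[0,0,0]},{"jaw":0.64,"offset":[0,0,-20],"rot":[0,0,0]}]}}

```text
time_s: 6.4
eef_pos: [0.5051, 0.1284, 0.1091]
eef_rot: [0.0, 0.998, 0.056, 0.001]
wrist_force: [0.1, -0.5, -1.4]
opening: 0.638
grasp_force: 5.2
```

Run:
```python
from h import *
rem()
p,d=save('scene','d1.png')
cv2.imwrite('pics/d.png',cv2.resize(p[150:310,210:410],(600,480),interpolation=cv2.INTER_CUBIC)[:,:,::-1])
```

```text
t 6.4 pos [0.5051 0.1284 0.1091] yaw 6.47 tilt [ 0.002  0.    -1.   ] F [ 0.1 -0.5 -1.4] open 0.6384 gf 5.2 q [0.02 0.21 1.84 0.   1.09 1.48]
```

View pics/d.png

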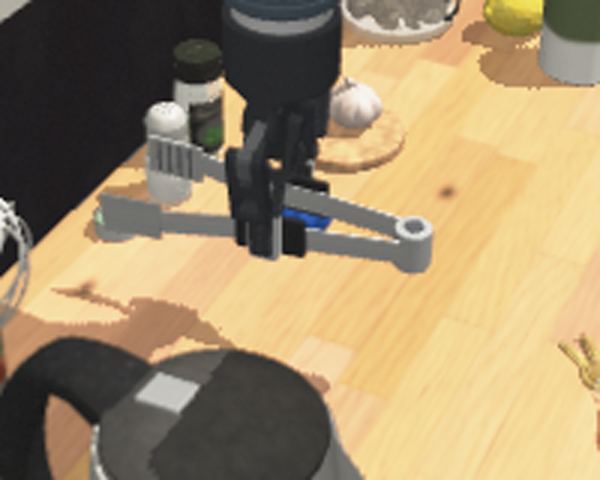

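The tongs are lifted cleanly and look level, with the jaws at about (150,185) and the hinge at (412,240) in the crop. Next I'll measure their tilt and the mouth position relative to the TCP.

Run:
```python
from h import *
for c in('scene','top'):
    p,d=ctrl.camera(c); w,u,v=cloud(c,d,d>0)
    m=(w[:,0]>.38)&(w[:,0]<.64)&(w[:,1]>.06)&(w[:,1]<.2)&(w[:,2]>.09)&(w[:,2]<.16); t=w[m]
    print(c,'xr',np.percentile(t[:,0],[.5,99.5]).round(4))
    for a in np.arange(.39,.63,.02):
        s=t[(t[:,0]>=a)&(t[:,0]<a+.02)]
        if len(s)>3:
            L=s[s[:,1]>.137];R=s[s[:,1]<=.137]
            print(round(a,2),len(s),[ (np.percentile(q[:,1],[2,50,98]).round(4).tolist(),np.percentile(q[:,2],[2,98]).round(3).tolist()) for q in(L,R) if len(q)>2])
```

```text
scene xr [0.4024 0.6222]
0.39 94 [([0.1097, 0.1237, 0.13], [0.115, 0.144])]
0.41 158 [([0.1079, 0.1292, 0.1347], [0.115, 0.144])]
0.43 142 [([0.1371, 0.1382, 0.1399], [0.12, 0.139]), ([0.1049, 0.1091, 0.1369], [0.12, 0.138])]
0.45 146 [([0.1375, 0.1412, 0.1446], [0.12, 0.139]), ([0.1043, 0.1064, 0.1094], [0.12, 0.139])]
0.47 201 [([0.1422, 0.1497, 0.1541], [0.118, 0.147]), ([0.1022, 0.1058, 0.1095], [0.118, 0.146])]
0.49 316 [([0.1505, 0.1647, 0.1702], [0.117, 0.156]), ([0.0944, 0.1053, 0.1094], [0.118, 0.159])]
0.51 66 [([0.1533, 0.1569, 0.1633], [0.117, 0.138]), ([0.1012, 0.1065, 0.1097], [0.116, 0.149])]
0.53 81 [([0.1546, 0.1601, 0.1648], [0.12, 0.139])]
0.55 103 [([0.1632, 0.1677, 0.1725], [0.121, 0.139]), ([0.1014, 0.1039, 0.1064], [0.122, 0.139])]
0.57 189 [([0.1699, 0.1733, 0.1763], [0.115, 0.145]), ([0.1007, 0.103, 0.1057], [0.116, 0.144])]
0.59 209 [([0.1736, 0.1765, 0.1803], [0.115, 0.144]), ([0.1016, 0.1046, 0.1076], [0.116, 0.145])]
0.61 104 [([0.1755, 0.179, 0.1814], [0.115, 0.144]), ([0.1024, 0.1051, 0.1072], [0.115, 0.144])]
top xr [0.4042 0.6243]
0.39 17 [([0.1055, 0.1106, 0.1152], [0.115, 0.143])]
0.41 58 [([0.1034, 0.1082, 0.1156], [0.112, 0.145])]
0.43 18 [([0.1031, 0.1037, 0.1057], [0.12, 0.138])]
0.45 19 [([0.1025, 0.1032, 0.1048], [0.123, 0.138])]
0.47 23 [([0.0985, 0.1025, 0.1033], [0.119, 0.145])]
0.49 17 [([0.0858, 0.0991, 0.1024], [0.122, 0.155])]
0.53 17 [([0.1011, 0.1037, 0.1061], [0.122, 0.138])]
0.55 19 [([0.0999, 0.1018, 0.1041], [0.121, 0.141])]
0.57 19 [([0.0982, 0.0992, 0.1007], [0.12, 0.143])]
0.59 26 [([0.0992, 0.1002, 0.1015], [0.117, 0.146])]
0.61 24 [([0.175, 0.1752, 0.1758], [0.124, 0.145]), ([0.1006, 0.1012, 0.1025], [0.114, 0.145])]
```

Call:
{"api": "apply_moves", "payload": {"moves": [{"jaw":0.64,"offset":[-2.8,14.7,0],"rot":[0,0,0]},{"jaw":0.64,"offset":[-5.6,29.5,0],"rot":[0,0,0]},{"jaw":0.64,"offset":[-6.7,35.4,0],"rot":[0,0,0]},{"jaw":0.64,"offset":[-6.7,35.4,0],"rot":[0,0,0]},{"jaw":0.64,"offset":[-6.7,35.4,0],"rot":[0,0,0]}]}}

```text
time_s: 7.18
eef_pos: [0.4918, -0.0259, 0.1059]
eef_rot: [-0.0, 0.998, 0.056, -0.001]
wrist_force: [0.5, 0.8, -1.0]
opening: 0.645
grasp_force: 5.2
```

Call:
{"api": "apply_moves", "payload": {"moves": [{"jaw":0.64,"offset":[-6.7,35.4,0],"rot":[0,0,0]},{"jaw":0.64,"offset":[-6.7,35.4,0],"rot":[0,0,0]},{"jaw":0.64,"offset":[-6.7,35.4,0],"rot":[0,0,0]},{"jaw":0.64,"offset":[-5,26,0],"rot":[0,0,0]},{"jaw":0.64,"offset":[-2.1,12,0],"rot":[0,0,0]}]}}

```text
time_s: 7.8
eef_pos: [0.4811, -0.1721, 0.1061]
eef_rot: [-0.001, 0.998, 0.055, -0.001]
wrist_force: [0.7, 0.9, -1.4]
opening: 0.64
grasp_force: 5.2
```

```bash
cat >> h.py <<'E'
def meas(zu,g0=(.58,-.158)):
    # zu: tongs underside height
    for c in('scene','top'):
        p,d=ctrl.camera(c); w,u,v=cloud(c,d,d>0); cv2.imwrite('pics/m_%s.png'%c,p[:,:,::-1])
        n=(abs(w[:,0]-g0[0])<.06)&(abs(w[:,1]-g0[1])<.06)
        t=w[n&(w[:,2]>zu-.004)&(w[:,2]<zu+.036)]
        print(c,'jaws xmax',np.percentile(t[:,0],99.5).round(4) if len(t) else None)
        for s in (t[t[:,1]>g0[1]],t[t[:,1]<=g0[1]]):
            s=s[s[:,0]>.565]
            if len(s)>3: print(len(s),np.percentile(s,[2,50,98],axis=0).round(4).tolist())
        g=w[n&(w[:,2]>.022)&(w[:,2]<.045)]
        if len(g)>10: 
            f=least_squares(lambda q:np.hypot(*(g[:,:2]-q).T)-.0245,g0,loss='soft_l1',f_scale=.002); print('garlic',f.x.round(4),len(g))
from scipy.optimize import least_squares
E
python3 - <<'E'
from h import *
rem([.483,-.1706,.014])
meas(.115)
a=cv2.imread('pics/m_scene.png')[110:270,210:410]; b=cv2.imread('pics/m_top.png')[120:270,290:440]
cv2.imwrite('pics/e.png',np.hstack([cv2.resize(a,(450,360),interpolation=cv2.INTER_CUBIC),cv2.resize(b,(350,360),interpolation=cv2.INTER_CUBIC)]))
E
```

```text
t 7.8 pos [ 0.4811 -0.1721  0.1061] yaw 6.34 tilt [-0.002  0.001 -1.   ] F [ 0.7  0.9 -1.4] open 0.6403 gf 5.2 q [-0.58  0.19  1.87 -0.    1.08  0.88]
tool offset mm [ 2.2 -1.2 92.1]
scene jaws xmax 0.5995
95 [[0.5659, -0.1271, 0.1123], [0.5764, -0.1234, 0.1252], [0.5895, -0.1185, 0.1386]]
120 [[0.5654, -0.1999, 0.1121], [0.5823, -0.1962, 0.126], [0.5995, -0.1924, 0.1384]]
garlic [ 0.5797 -0.1597] 147
top jaws xmax 0.5906
28 [[0.5666, -0.1287, 0.1148], [0.5791, -0.1259, 0.1366], [0.5904, -0.1231, 0.1417]]
garlic [ 0.5816 -0.1575] 52
```

View pics/e.png

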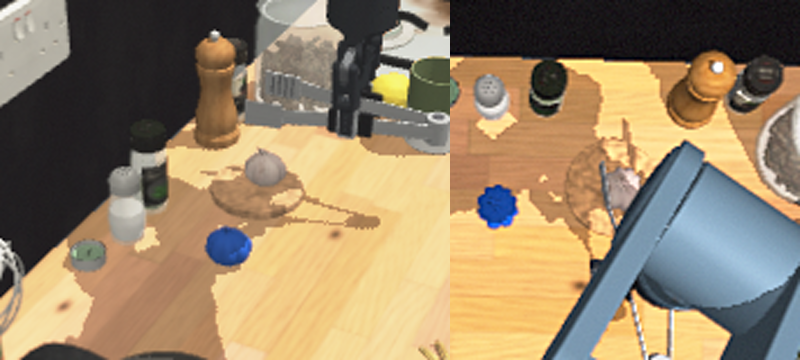

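The jaws straddle the bulb in y, with the scene camera putting the mouth at y -0.1598 and the bulb at -0.1597. They need about 5 mm more in x before descending.

Call:
{"api": "apply_moves", "payload": {"moves": [{"jaw":0.64,"offset":[4.5,0,10],"rot":[0,0,0]},{"jaw":0.64,"offset":[0,0,20],"rot":[0,0,0]},{"jaw":0.64,"offset":[0,0,15],"rot":[0,0,0]},{"jaw":0.64,"offset":[0,0,0],"rot":[0,0,0]},{"jaw":0.64,"offset":[0,0,0],"rot":[0,0,0]}]}}

```text
time_s: 8.52
eef_pos: [0.4873, -0.1699, 0.0625]
eef_rot: [0.0, 0.998, 0.057, 0.0]
wrist_force: [0.0, -0.1, -1.6]
opening: 0.636
grasp_force: 5.2
```

Run:
```python
from h import *
rem([.4853,-.1715,.014])
meas(.067)
```

```text
t 8.525 pos [ 0.4873 -0.1699  0.0625] yaw 6.49 tilt [ 0. -0. -1.] F [ 0.  -0.1 -1.6] open 0.6362 gf 5.2 q [-0.57  0.28  1.88  0.    0.99  0.89]
tool offset mm [-2.2  1.3 48.5]
scene jaws xmax 0.6045
127 [[0.5662, -0.1267, 0.0661], [0.581, -0.122, 0.0807], [0.596, -0.1173, 0.0949]]
141 [[0.5667, -0.1976, 0.0659], [0.5852, -0.1941, 0.0808], [0.6045, -0.1883, 0.0953]]
garlic [ 0.5804 -0.1595] 141
top jaws xmax 0.5968
35 [[0.5654, -0.1505, 0.0644], [0.5814, -0.1234, 0.0922], [0.5963, -0.1205, 0.0964]]
garlic [ 0.5774 -0.1615] 54
```

Call:
{"api": "apply_moves", "payload": {"moves": [{"jaw":0.64,"offset":[0,1.5,10],"rot":[0,0,0]},{"jaw":0.64,"offset":[0,0,14],"rot":[0,0,0]},{"jaw":0.64,"offset":[0,0,14],"rot":[0,0,0]},{"jaw":0.64,"offset":[0,0,9],"rot":[0,0,0]},{"jaw":0.64,"offset":[0,0,0],"rot":[0,0,0]}]}}

```text
time_s: 9.25
eef_pos: [0.4863, -0.1711, 0.0141]
eef_rot: [-0.001, 0.998, 0.056, -0.001]
wrist_force: [0.3, 0.4, -1.8]
opening: 0.642
grasp_force: 5.2
```

Run:
```python
from h import *
rem([.4853,-.1715,.014])
meas(.022)
a=cv2.imread('pics/m_scene.png')[140:240,250:390]; b=cv2.imread('pics/m_top.png')[120:270,290:440]
cv2.imwrite('pics/f.png',np.hstack([cv2.resize(a,(504,360),interpolation=cv2.INTER_CUBIC),cv2.resize(b,(280,360),interpolation=cv2.INTER_CUBIC)]))
```

```text
t 9.25 pos [ 0.4863 -0.1711  0.0141] yaw 6.46 tilt [-0.002  0.001 -1.   ] F [ 0.3  0.4 -1.8] open 0.6419 gf 5.2 q [-0.57  0.36  1.89 -0.    0.89  0.89]
tool offset mm [-1.   0.3  0.1]
scene jaws xmax 0.6023
214 [[0.5656, -0.1558, 0.0208], [0.5795, -0.1262, 0.0418], [0.5971, -0.1184, 0.0552]]
91 [[0.5653, -0.2005, 0.0207], [0.5785, -0.1956, 0.0389], [0.6028, -0.1618, 0.0491]]
garlic [ 0.5636 -0.1545] 446
top jaws xmax 0.601
131 [[0.5654, -0.1568, 0.0218], [0.5799, -0.1437, 0.0463], [0.6001, -0.1223, 0.0561]]
34 [[0.5737, -0.1713, 0.0411], [0.5894, -0.1634, 0.05], [0.6011, -0.1585, 0.057]]
garlic [ 0.5759 -0.1587] 84
```

View pics/f.png

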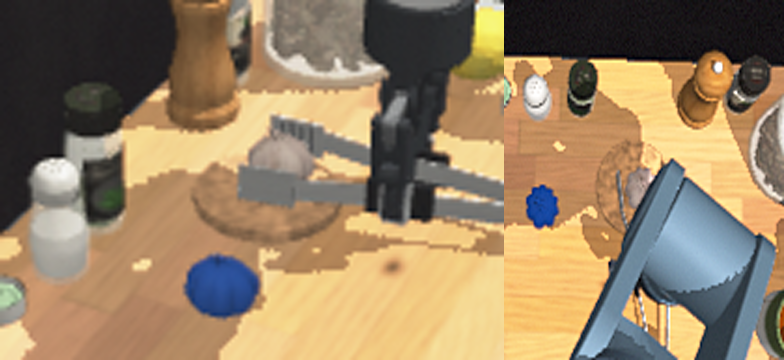

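The bulb stands between the open jaws, with the left jaw at crop (265,185) and the right at (295,130). I'll close in small steps and watch the force.

Call:
{"api": "apply_moves", "payload": {"moves": [{"jaw":0.62,"offset":[0,0,0],"rot":[0,0,0]},{"jaw":0.6,"offset":[0,0,0],"rot":[0,0,0]},{"jaw":0.58,"offset":[0,0,0],"rot":[0,0,0]},{"jaw":0.565,"offset":[0,0,0],"rot":[0,0,0]},{"jaw":0.555,"offset":[0,0,0],"rot":[0,0,0]}]}}

```text
time_s: 9.98
eef_pos: [0.4871, -0.1716, 0.0153]
eef_rot: [-0.0, 0.998, 0.056, 0.0]
wrist_force: [-0.4, -0.1, -0.8]
opening: 0.562
grasp_force: 6.5
```

Call:
{"api": "apply_moves", "payload": {"moves": [{"jaw":0.55,"offset":[0,0,0],"rot":[0,0,0]},{"jaw":0.545,"offset":[0,0,0],"rot":[0,0,0]},{"jaw":0.54,"offset":[0,0,0],"rot":[0,0,0]},{"jaw":0.535,"offset":[0,0,0],"rot":[0,0,0]},{"jaw":0.535,"offset":[0,0,0],"rot":[0,0,0]}]}}

```text
time_s: 10.6
eef_pos: [0.4871, -0.1716, 0.0153]
eef_rot: [-0.0, 0.998, 0.056, -0.0]
wrist_force: [-0.1, 0.2, -0.8]
opening: 0.535
grasp_force: 6.8
```

Call:
{"api": "apply_moves", "payload": {"moves": [{"jaw":0.53,"offset":[0,0,0],"rot":[0,0,0]},{"jaw":0.527,"offset":[0,0,0],"rot":[0,0,0]},{"jaw":0.524,"offset":[0,0,0],"rot":[0,0,0]},{"jaw":0.521,"offset":[0,0,0],"rot":[0,0,0]},{"jaw":0.521,"offset":[0,0,0],"rot":[0,0,0]}]}}

```text
time_s: 11.22
eef_pos: [0.4871, -0.1716, 0.0153]
eef_rot: [-0.0, 0.998, 0.056, -0.0]
wrist_force: [-0.6, 1.0, -0.8]
opening: 0.526
grasp_force: 7.2
```

Run:
```python
from h import *
rem()
p,d=save('scene','g1.png')
cv2.imwrite('pics/g.png',cv2.resize(p[150:230,270:380],(770,560),interpolation=cv2.INTER_CUBIC)[:,:,::-1])
```

```text
t 11.225 pos [ 0.4871 -0.1716  0.0153] yaw 6.46 tilt [-0.  0. -1.] F [-0.6  1.  -0.8] open 0.5259 gf 7.2 q [-0.57  0.36  1.89  0.    0.89  0.89]
```

View pics/g.png

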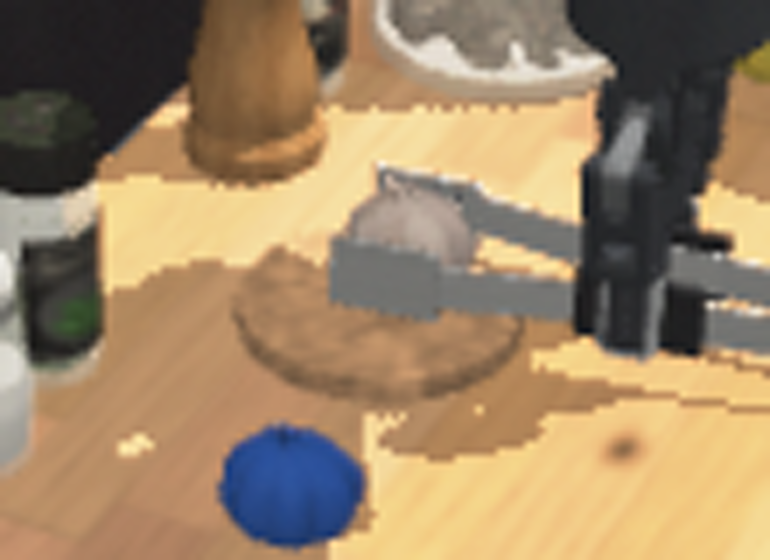

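The jaws are nearly closed on both sides of the bulb, at about (410,230) in the crop. I'll keep tightening finely.

Call:
{"api": "apply_moves", "payload": {"moves": [{"jaw":0.518,"offset":[0,0,0],"rot":[0,0,0]},{"jaw":0.516,"offset":[0,0,0],"rot":[0,0,0]},{"jaw":0.514,"offset":[0,0,0],"rot":[0,0,0]},{"jaw":0.514,"offset":[0,0,0],"rot":[0,0,0]},{"jaw":0.514,"offset":[0,0,0],"rot":[0,0,0]}]}}

```text
time_s: 11.9
eef_pos: [0.4871, -0.1716, 0.0153]
eef_rot: [-0.0, 0.998, 0.056, -0.0]
wrist_force: [0.3, 1.0, -1.5]
opening: 0.516
grasp_force: 7.6
```

Call:
{"api": "apply_moves", "payload": {"moves": [{"jaw":0.512,"offset":[0,0,0],"rot":[0,0,0]},{"jaw":0.51,"offset":[0,0,0],"rot":[0,0,0]},{"jaw":0.508,"offset":[0,0,0],"rot":[0,0,0]},{"jaw":0.508,"offset":[0,0,0],"rot":[0,0,0]},{"jaw":0.508,"offset":[0,0,0],"rot":[0,0,0]}]}}

```text
time_s: 12.52
eef_pos: [0.4871, -0.1716, 0.0153]
eef_rot: [0.0, 0.998, 0.056, 0.0]
wrist_force: [-0.7, -0.3, -0.9]
opening: 0.508
grasp_force: 7.8
```

Call:
{"api": "apply_moves", "payload": {"moves": [{"jaw":0.506,"offset":[0,0,0],"rot":[0,0,0]},{"jaw":0.504,"offset":[0,0,0],"rot":[0,0,0]},{"jaw":0.502,"offset":[0,0,0],"rot":[0,0,0]},{"jaw":0.502,"offset":[0,0,0],"rot":[0,0,0]},{"jaw":0.502,"offset":[0,0,0],"rot":[0,0,0]}]}}

```text
time_s: 13.15
eef_pos: [0.4871, -0.1716, 0.0153]
eef_rot: [-0.0, 0.998, 0.056, -0.0]
wrist_force: [0.0, -0.2, 0.2]
opening: 0.508
grasp_force: 11.3
```

Call:
{"api": "apply_moves", "payload": {"moves": [{"jaw":0.501,"offset":[0,0,0],"rot":[0,0,0]},{"jaw":0.5,"offset":[0,0,0],"rot":[0,0,0]},{"jaw":0.499,"offset":[0,0,0],"rot":[0,0,0]},{"jaw":0.499,"offset":[0,0,0],"rot":[0,0,0]},{"jaw":0.499,"offset":[0,0,0],"rot":[0,0,0]}]}}

```text
time_s: 13.78
eef_pos: [0.4871, -0.1716, 0.0153]
eef_rot: [0.0, 0.998, 0.056, 0.0]
wrist_force: [0.3, 1.7, 0.0]
opening: 0.504
grasp_force: 15.3
```

Call:
{"api": "apply_moves", "payload": {"moves": [{"jaw":0.499,"offset":[0,0,-2],"rot":[0,0,0]},{"jaw":0.499,"offset":[0,0,-4],"rot":[0,0,0]},{"jaw":0.499,"offset":[0,0,-6],"rot":[0,0,0]},{"jaw":0.499,"offset":[0,0,-6],"rot":[0,0,0]},{"jaw":0.499,"offset":[0,0,-6],"rot":[0,0,0]}]}}

```text
time_s: 14.4
eef_pos: [0.4872, -0.1716, 0.0399]
eef_rot: [0.0, 0.998, 0.056, 0.0]
wrist_force: [0.3, 0.4, -0.7]
opening: 0.501
grasp_force: 15.2
```

Call:
{"api": "apply_moves", "payload": {"moves": [{"jaw":0.499,"offset":[0,0,-10],"rot":[0,0,0]},{"jaw":0.499,"offset":[0,0,-12],"rot":[0,0,0]},{"jaw":0.499,"offset":[0,0,-12],"rot":[0,0,0]},{"jaw":0.499,"offset":[0,0,-12],"rot":[0,0,0]},{"jaw":0.499,"offset":[0,0,-12],"rot":[0,0,0]}]}}

```text
time_s: 15.02
eef_pos: [0.4872, -0.1716, 0.0983]
eef_rot: [0.0, 0.998, 0.056, 0.0]
wrist_force: [0.0, -0.1, -0.8]
opening: 0.501
grasp_force: 15.2
```

Call:
{"api": "apply_moves", "payload": {"moves": [{"jaw":0.499,"offset":[0,0,-12],"rot":[0,0,0]},{"jaw":0.499,"offset":[0,0,-12],"rot":[0,0,0]},{"jaw":0.499,"offset":[0,0,-12],"rot":[0,0,0]},{"jaw":0.499,"offset":[0,0,-12],"rot":[0,0,0]},{"jaw":0.499,"offset":[0,0,-8],"rot":[0,0,0]}]}}

```text
time_s: 15.65
eef_pos: [0.4873, -0.1717, 0.1542]
eef_rot: [0.0, 0.998, 0.056, 0.0]
wrist_force: [0.1, -0.4, -1.4]
opening: 0.504
grasp_force: 15.2
```

Call:
{"api": "apply_moves", "payload": {"moves": [{"jaw":0.499,"offset":[0,0,-4],"rot":[0,0,0]},{"jaw":0.499,"offset":[0,0,-2],"rot":[0,0,0]},{"jaw":0.499,"offset":[0,0,0],"rot":[0,0,0]},{"jaw":0.499,"offset":[0,0,0],"rot":[0,0,0]},{"jaw":0.499,"offset":[0,0,0],"rot":[0,0,0]}]}}

```text
time_s: 16.27
eef_pos: [0.487, -0.1715, 0.159]
eef_rot: [-0.0, 0.998, 0.056, -0.0]
wrist_force: [0.2, 0.3, -0.4]
opening: 0.503
grasp_force: 15.2
```

Run:
```python
from h import *
rem()
p,d=save('scene','h1.png')
w,u,v=cloud('scene',d,d>0)
m=(abs(w[:,0]-.58)<.03)&(abs(w[:,1]+.158)<.035)&(w[:,2]>.03); print(np.percentile(w[m],[1,50,99],axis=0).round(4))
for r in ctrl.outline_of('scene','garlic')[:3]:
    k,_,_=cloud('scene',d,r['region']); print(round(r['score'],2),r['position'],np.percentile(k,[5,50,95],axis=0).round(3).tolist())
cv2.imwrite('pics/h.png',cv2.resize(p[90:240,240:420],(720,600),interpolation=cv2.INTER_CUBIC)[:,:,::-1])
```

```text
t 16.275 pos [ 0.487  -0.1715  0.159 ] yaw 6.46 tilt [-0.  0. -1.] F [ 0.2  0.3 -0.4] open 0.5028 gf 15.2 q [-0.57  0.13  1.82  0.    1.19  0.89]
[[ 0.5506 -0.1913  0.1598]
 [ 0.5711 -0.142   0.1828]
 [ 0.5998 -0.1302  0.4898]]
0.72 [311.4, 219.2] [[0.535, -0.023, 0.013], [0.55, -0.003, 0.03], [0.573, 0.008, 0.042]]
```

View pics/h.png

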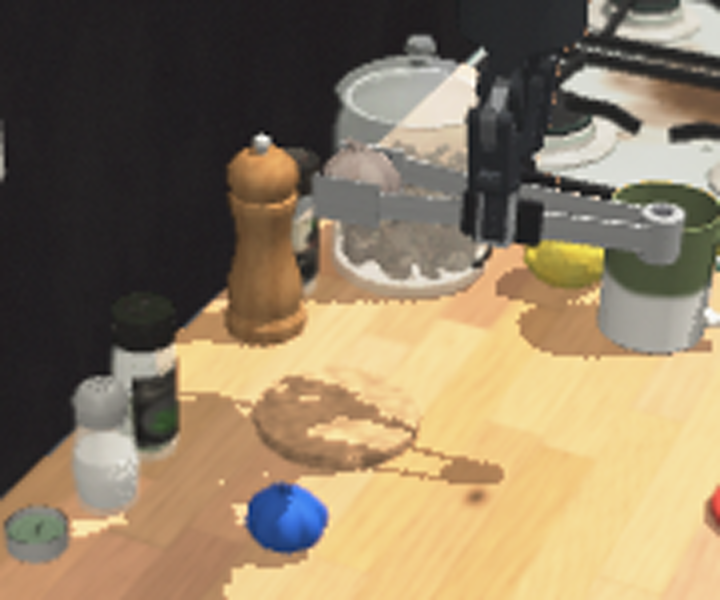

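The bulb is in the jaws at crop (360,170), with its underside about 15 cm up. The mat is empty and the other things haven't moved. The grip is steady at 15 N, or about 3.5 N on the bulb, so I'm handing in.

```bash
python3 -c "
from bench import ctrl
print(ctrl.hand_in())"
```

```text
the job is handed in; nothing more can be done
None
```

The job is handed in: the tongs are holding the garlic bulb still about 15 cm above the worktop, squeezing it with roughly 3.5 N, and in the last picture the other things had not moved.

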